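Find the full tea tin by its weight and hold it up

ROBOT

A 6-joint arm with a two-finger parallel gripper is mounted at the origin on the work surface. World frame = base frame: x ahead of the robot, y to its left, z up, the work surface at z = 0. Lengths are in m, angles in rad, forces in N, time in s.
With the tool pointing down it reaches from about 0.275 to 0.875 m from the base axis. Payload 12.5 kg.
Tool frame: the origin (TCP) lies on the centre line of the jaws, within the pads' length; the fingertips stand r.finger_overhang ahead of it and the grasp point (between the pads) lies 3 mm ahead of it (r.finger_overhang is the distance from the TCP to the fingertips, in m); z points along the fingers, y is the line along which they close (so a half turn about z gives the same grasp; the last joint's range is limited). The gripper opens to 85 mm and grips with 20 to 120 N. Pads are 22 mm wide; open, the fingers measure 114 mm over their backs; the gripper's body (76 mm by 85 mm) begins 54 mm behind the grasp point. The pads swing forward as they close: fully open they stand 13 mm farther back than shut.
Start: joints at [-1.199, 0.351, 1.652, -0, 1.139, -0.085], TCP at [0.243, -0.494, 0.228] pointing down, gripper open.
Joint ranges: [-2.75, 2.75], [-0.79, 2.1], [0.01, 2.65], [-1.57, 4.71], [0.07, 3.14], [-2.87, 2.87]. Speed limits (rad/s): [2.22, 2.22, 2.79, 3.14, 3.14, 3.14].

INTERFACE

Orientations are given as a unit quaternion [x, y, z, w].
In Python, from cell import r, optics gives the robot as it stands. The module is installed in compiled form; this text tells all that it offers. Calls block until the motion is done:
- r.move_to(position, orientation): joint-space move of the TCP to a pose.
- r.move_linear(position, rot=None, vel=0.15): straight line of the TCP; rot=None keeps the orientation; vel is the mean speed in m/s.
- r.set_joints(angles): joint-space move.
- r.set_gripper(opening, squeeze=None): opening from 0.0 (shut) to 1.0 (fully open); squeeze is the grip in N (None keeps the last); returns when the fingers have stopped.
- r.sleep(seconds).
- r.inverse_kinematics(position, orientation): joint angles nearest the present ones, or None.
- optics.get_image(name): name is "scene" or "top" or "wrist"; returns a dict with "pixels" (400x640x3 uint8, red, green, blue), "depth" (400x640 float32, m along the optical axis (not along the pixel's ray), 0 where there is no reading), "fx", "fy", "cx", "cy" (pixels), "camera_from_world" (4x4, takes a point from world to camera coordinates); the wrist camera has in their place "mount" (4x4, takes a point from camera to tool coordinates, whose origin is the TCP and whose axes are the flange's). Camera axes: x right, y down, z forward; pixel columns grow to the right and rows downward; lengths in m; the calibration is good to about 2 mm. The wrist camera is an equidistant fisheye: a pixel r from the principal point sees the ray r / f radians off the axis. A picture is of the moment at which its call begins: read the wrist's pose just before it.
A pose or a line that the arm cannot do raises r.PlanningError and nothing moves.
- r.hand_in(): hands the job in; it is judged then, once.
Readings, each from a call of its own:
- r.current_t(): time.
- r.current_q(): joint angles.
- r.current_qvel(): joint speeds.
- r.current_effort(): joint torques, N m.
- r.current_tool_pos(): TCP position.
- r.current_ee_rot(): TCP orientation.
- r.current_contact_force(): force on the tool from outside, world axes, zero at the start.
- r.current_torque(): the same for the moment, N m.
- r.current_opening(): opening from 0.0 (shut) to 1.0 (fully open).
- r.current_finger_force(): force on a finger pad.
Only numpy, scipy, OpenCV 4.12 (cv2) and the standard library are available. Lean on these libraries where they do the work, as an engineer would, in place of code of your own. Each camera call takes 0.05 s, during which the arm holds its last target. There are 200 camera calls.

TASK

Only one of these three identical closed tea tins has been filled to the top: heft them one at a time, first the one on the red pad, then yellow, then blue, lifting each with the gripper a good 5 cm or more while the other two stand on their pads, and set each back upright on its own pad without dropping it. Then hold the heaviest one up steady and upright over its own pad, its underside at least 15 cm above the table, and finish while still holding it there (if that is the blue-pad tin you may simply keep it in hand), with the other two standing on their pads and everything else on the table left alone.

Things in the scene. Friction and masses are not known exactly. Their poses are not given: they have to be found in the camera images.
- tin_a: one of three closed tea tins that look exactly alike: upright green cylinder with a paper band and a brass lid, 60 mm in diameter and 115 mm high, straight sides; loose, standing in the middle of one of the three coloured pads. The origin is the centre of its underside, z is its axis. Weighs something between 0.2 and 0.7 kg; the heaviest of the three is at least 0.15 kg heavier than either of the others, and which one it is cannot be seen
- tin_b: one of three closed tea tins that look exactly alike: upright green cylinder with a paper band and a brass lid, 60 mm in diameter and 115 mm high, straight sides; loose, standing in the middle of one of the three coloured pads. The origin is the centre of its underside, z is its axis. Weighs something between 0.2 and 0.7 kg; the heaviest of the three is at least 0.15 kg heavier than either of the others, and which one it is cannot be seen
- tin_c: one of three closed tea tins that look exactly alike: upright green cylinder with a paper band and a brass lid, 60 mm in diameter and 115 mm high, straight sides; loose, standing in the middle of one of the three coloured pads. The origin is the centre of its underside, z is its axis. Weighs something between 0.2 and 0.7 kg; the heaviest of the three is at least 0.15 kg heavier than either of the others, and which one it is cannot be seen
- pad_red_top (a point): centre of the top face of the fixed round red pad, a flat disc 100 mm in diameter and 6 mm thick lying on the table (table top is z = 0); one tin stands on it
- pad_yellow_top (a point): centre of the top face of the fixed round yellow pad, a flat disc 100 mm in diameter and 6 mm thick lying on the table (table top is z = 0); one tin stands on it
- pad_blue_top (a point): centre of the top face of the fixed round blue pad, a flat disc 100 mm in diameter and 6 mm thick lying on the table (table top is z = 0); one tin stands on it
- cup: small white tea cup, 58 mm across and 50 mm high, standing loose between the pads; to be left alone. Origin at its underside (the scoop's and brush's near the middle of their length)
- spare_lid: loose spare brass tin lid, a disc 62 mm across and 20 mm high, lying between the pads; to be left alone. Origin at its underside (the scoop's and brush's near the middle of their length)
- scoop: steel tea scoop with a wooden handle, about 190 mm long and 32 mm high, lying loose at the far side; to be left alone. Origin at its underside (the scoop's and brush's near the middle of their length)
- brush: hand brush lying loose at the near right; to be left alone. Origin at its underside (the scoop's and brush's near the middle of their length)
- tape_roll: clear roll of tape lying flat, 84 mm across and 24 mm high; to be left alone. Origin at its underside (the scoop's and brush's near the middle of their length)
- tea_jar: amber glass jar with a wooden cap, 84 mm across and 110 mm high, standing at the far side; to be left alone. Origin at its underside (the scoop's and brush's near the middle of their length)
- bowl: small blue bowl, 100 mm across and 45 mm high, at the near left; to be left alone. Origin at its underside (the scoop's and brush's near the middle of their length)
There are look-alikes about, which are no part of the job. Leave any purple or turquoise look-alike of the tin_b alone.

How it is judged:
By the outcome, as a careful person would: the job done as asked, in the order asked, and still so for the second after the job is handed in, while the arm keeps its last pose, push and grip.
It also fails if it takes over 66 s, if anything falls off the work surface, if the arm or the gripper's body presses on something with over 40 N, if the wrist force passes 120 N, or if a joint passes its speed limit or range.

## Working session

There is one attempt and no reset: what is moved stays moved. The work goes in short steps, each a Python script; the robot and the scene stay as the last script left them, time stands still between calls to the robot, and variables do not carry over. Pictures are saved under pics/ and viewed, at most 10 in all, crops included, and the job is handed in when it is done.

```bash
mkdir -p pics; python3 - <<'E'
from cell import r, optics
import cv2, numpy as np
for n in ["top","scene"]:
    d=optics.get_image(n); cv2.imwrite(f"pics/{n}1.png",d["pixels"][:,:,::-1]); np.save(f"{n}1.npy",d,allow_pickle=True)
    print(n,d["fx"],d["cx"],d["cy"],np.round(d["camera_from_world"],3).tolist())
print(r.finger_overhang,r.current_t(),r.current_ee_rot(),r.current_opening(), r.current_contact_force())
E
```

```text
top 388.64343958131093 322.11161873023104 200.1268441757194 [[0.029, -1.0, 0.008, -0.016], [-0.995, -0.03, -0.1, 0.546], [0.1, -0.005, -0.995, 1.031], [0.0, 0.0, 0.0, 1.0]]
scene 510.9713680655086 322.8410440125491 191.5524489262997 [[0.613, 0.79, 0.01, -0.338], [0.681, -0.521, -0.515, -0.355], [-0.402, 0.323, -0.857, 1.541], [0.0, 0.0, 0.0, 1.0]]
0.022 0.1 [ 9.74031258e-01  2.26412912e-01 -6.73580226e-05 -5.46227949e-04] 0.9999411543476207 [ 0.85624507 -0.75621784 -0.5344267 ]
```

View pics/top1.png

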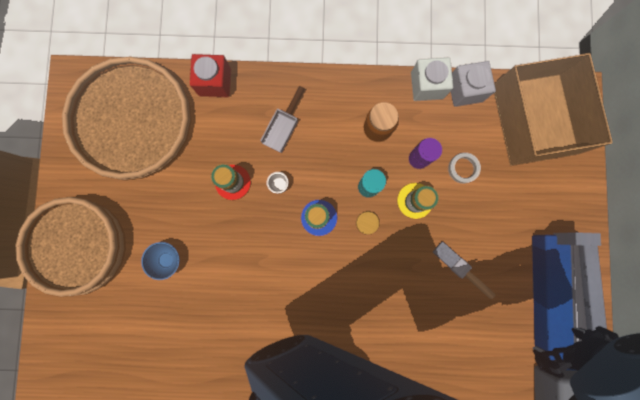

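View pics/scene1.png

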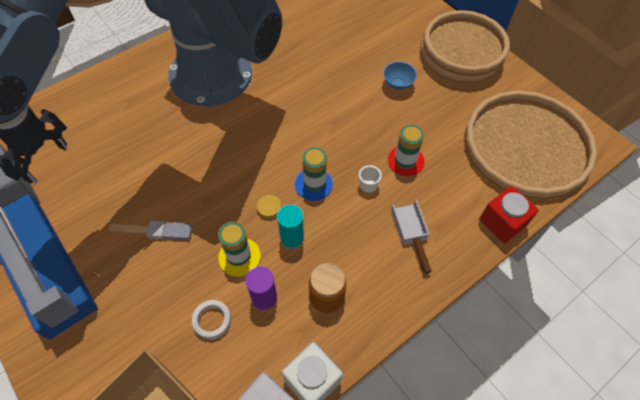

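Top view: red pad at about (233,182), blue (319,217) and yellow (417,200), each with a brass-lidded tin on it. The turquoise (373,182) and purple (427,152) look-alikes, the cup (277,182) and the spare lid (368,222) stand nearby. Next I measure the lids, pads and neighbours.

```bash
cat > h.py <<'E'
import numpy as np, cv2
def ray(d,u,v,z):
    T=np.array(d["camera_from_world"]);R=T[:3,:3];c=-R.T@T[:3,3]
    w=R.T@np.array([(u-d["cx"])/d["fx"],(v-d["cy"])/d["fy"],1]); return (c+w*(z-c[2])/w[2])
def blob(d,lo,hi,seed,rad):
    hsv=cv2.cvtColor(d["pixels"],cv2.COLOR_RGB2HSV); m=cv2.inRange(hsv,lo,hi)
    k=np.zeros_like(m); cv2.circle(k,seed,rad,255,-1); m&=k
    cs,_=cv2.findContours(m,cv2.RETR_EXTERNAL,cv2.CHAIN_APPROX_NONE)
    c=max(cs,key=cv2.contourArea); return m,c
E
python3 - <<'E'
from h import *
for n,S in [("top",dict(red=((224,176),(233,182)),yellow=((426,197),(415,201)),blue=((317,215),(319,218)))),("scene",dict(red=((411,134),(407,160)),yellow=((233,232),(239,257)),blue=((314,158),(314,184))))]:
    d=np.load(n+"1.npy",allow_pickle=True).item()
    hsv=cv2.cvtColor(d["pixels"],cv2.COLOR_RGB2HSV)
    C=dict(red=((0,190,120),(4,255,255)),yellow=((24,190,120),(33,255,255)),blue=((105,170,80),(122,255,255)))
    for k,(l,p) in S.items():
        m,c=blob(d,(12,90,120),(23,220,255),l,11); (u,v),e=cv2.minEnclosingCircle(c)
        M=cv2.moments(c);uv=(M['m10']/M['m00'],M['m01']/M['m00'])
        dep=d["depth"][l[1],l[0]]
        P=ray(d,*uv,.121)
        m,c=blob(d,*C[k],p,24); pts=np.vstack([ray(d,*q,.006)[:2] for q in cv2.convexHull(c)[:,0].astype(float)]).astype(np.float32)
        (x,y),pr=cv2.minEnclosingCircle(pts)
        zc=(np.array(d["camera_from_world"])@np.r_[P,1])[2]
        print(n,k,"lid hsv",hsv[l[1],l[0]],"uv",np.round(uv,1),"r",round(e,1),"P",P.round(4),"depth/exp",round(float(dep),3),round(zc,3),"pad",round(x,4),round(y,4),round(pr,4))
d=np.load("top1.npy",allow_pickle=True).item()
for nm,u,v,z in [("cup",277,182,.05),("teal",373,182,.12),("spare",368,222,.02),("purple",427,152,.12),("brush",455,262,.03),("jar",384,118,.11)]: print(nm,ray(d,u,v,z).round(3))
E
```

```text
top red lid hsv [ 18 162 192] uv [222.5 175.7] r 8.8 P [0.5902 0.2508 0.121 ] depth/exp 0.968 0.968 pad 0.5829 0.2495 0.0479
top yellow lid hsv [ 18 161 192] uv [426.3 197.2] r 8.8 P [ 0.5516 -0.258   0.121 ] depth/exp 0.969 0.967 pad 0.555 -0.2577 0.0486Traceback (most recent call last):
  File "<stdin>", line 11, in <module>
  File "h.py", line 9, in blob
    c=max(cs,key=cv2.contourArea); return m,c
ValueError: max() iterable argument is empty
```

```bash
python3 - <<'E'
from h import *
S={"top":dict(red=((224,176),(233,182)),yellow=((426,197),(415,201)),blue=((317,215),(319,218))),"scene":dict(red=((411,134),(407,160)),yellow=((233,232),(239,257)),blue=((314,158),(314,184)))}
C=dict(red=((0,190,80),(6,255,255)),yellow=((24,190,80),(33,255,255)),blue=((100,140,60),(125,255,255)))
for n in S:
    d=np.load(n+"1.npy",allow_pickle=True).item()
    hsv=cv2.cvtColor(d["pixels"],cv2.COLOR_RGB2HSV)
    for k,(l,p) in S[n].items():
        print(n,k,hsv[l[1],l[0]])
        try:
            m,c=blob(d,(12,90,90),(25,220,255),l,13)
            M=cv2.moments(c);uv=(M['m10']/M['m00'],M['m01']/M['m00']); print("  lid",np.round(uv,1),cv2.contourArea(c),ray(d,*uv,.121).round(4))
        except ValueError: print("  no lid")
        try:
            m,_=blob(d,*C[k],p,26); pts=np.vstack([ray(d,*q,.006)[:2] for q in cv2.findNonZero(m)[:,0].astype(float)]).astype(np.float32)
            (x,y),pr=cv2.minEnclosingCircle(pts); print("  pad",round(x,4),round(y,4),round(pr,4))
        except ValueError: print("  no pad")
d=np.load("top1.npy",allow_pickle=True).item()
hsv=cv2.cvtColor(d["pixels"],cv2.COLOR_RGB2HSV);print(hsv[[212,217,225,230,205],[318,318,318,308,330]])
for nm,u,v,z in [("cup",277,182,.05),("teal",373,182,.12),("spare",368,222,.02),("purple",427,152,.12),("brush",455,262,.03),("jar",384,118,.11)]: print(nm,ray(d,u,v,z).round(3))
E
```

```text
top red [ 18 162 192]
  lid [222.5 175.6] 225.0 [0.5904 0.2507 0.121 ]
  pad 0.5913 0.2512 0.0487
top yellow [ 18 161 192]
  lid [426.3 197.2] 224.5 [ 0.5515 -0.2578  0.121 ]
  pad 0.555 -0.2577 0.0486
top blue [ 18 160 202]
  lid [316.5 215.5] 231.0 [0.4979 0.0137 0.121 ]
  pad 0.5003 0.0084 0.0475
scene red [ 21 176 187]
  lid [411.8 133.3] 168.5 [0.5905 0.2514 0.121 ]
  pad 0.5931 0.2507 0.0504
scene yellow [ 21 174 192]
  lid [231.4 233.2] 249.0 [ 0.5514 -0.2573  0.121 ]
  pad 0.5563 -0.2579 0.0505
scene blue [ 21 174 192]
  lid [314.2 156.5] 186.0 [0.4983 0.0141 0.121 ]
  pad 0.5022 0.0075 0.0483
[[ 19 160 201]
 [ 18 160 199]
 [ 52  70 117]
 [113 158 182]
 [120 100  92]]
cup [0.589 0.123 0.05 ]
teal [ 0.586 -0.125  0.12 ]
spare [ 0.49  -0.126  0.02 ]
purple [ 0.666 -0.26   0.12 ]
brush [ 0.39 -0.36  0.03]
jar [ 0.754 -0.152  0.11 ]
```

Both views agree to within 1 mm on the lids: red (0.590, 0.251), yellow (0.5515, -0.2575), blue (0.498, 0.014). All are in reach and sit on their pads. Now I heft the red tin.

```bash
cat >> h.py <<'E'
from cell import r, optics
TIN=dict(red=(.5904,.251),yellow=(.5515,-.2575),blue=(.498,.0139))
Q=[1,0,0,0]; ZG=.085
def fz():
    r.sleep(.3); a=[]
    for _ in range(10): a.append(np.r_[r.current_contact_force()[2],r.current_effort()[1:3]]); r.sleep(.03)
    return np.mean(a,0),np.std(a,0)
def pick(k,up=.08):
    x,y=TIN[k]; r.move_to([x,y,.22],Q); 
    r.move_linear([x,y,ZG+up],vel=.25); f0,s=fz()
    r.move_linear([x,y,ZG],vel=.15); f=r.current_contact_force(); r.set_gripper(0.,50)
    print(k,"opening",r.current_opening(),"finger",r.current_finger_force(),"f",f.round(1),r.current_contact_force().round(1))
    r.move_linear([x,y,ZG+up],vel=.12); f1,s1=fz()
    print("  diff",(f1-f0).round(2),s.round(2),s1.round(2),"op",r.current_opening(),"t",r.current_t())
def place(k):
    x,y=TIN[k]; r.move_linear([x,y,ZG+.01],vel=.12); r.move_linear([x,y,ZG],vel=.04)
    r.sleep(.2); print("  down f",r.current_contact_force().round(1)); r.set_gripper(1.); r.move_linear([x,y,.22],vel=.2)
    print("  placed t",r.current_t())
def snap(n,name):
    d=optics.get_image(n); cv2.imwrite(f"pics/{name}.png",d["pixels"][:,:,::-1]); np.save(name+".npy",d,allow_pickle=True); return d
E
python3 - <<'E'
from h import *
for k,(x,y) in TIN.items():
    q=r.inverse_kinematics([x,y,ZG],Q); print(k,None if q is None else np.round(q,2))
pick("red"); snap("scene","lift_red")
E
```

```text
red [ 0.33  0.68  1.51 -0.    0.96  1.9 ]
yellow [-0.51  0.63  1.6  -0.    0.91  1.06]
blue [-0.07  0.47  1.9  -0.    0.78  1.51]
red opening 0.688880164790249 finger 53.8998144865036 f [-0.2  0.1 -0.5] [-1.5  1.7  5.9]
  diff [-2.31 -1.2  -0.66] [0.43 0.05 0.04] [0.47 0.02 0.02] op 0.6889539672930275 t 6.4917
```

View pics/lift_red.png

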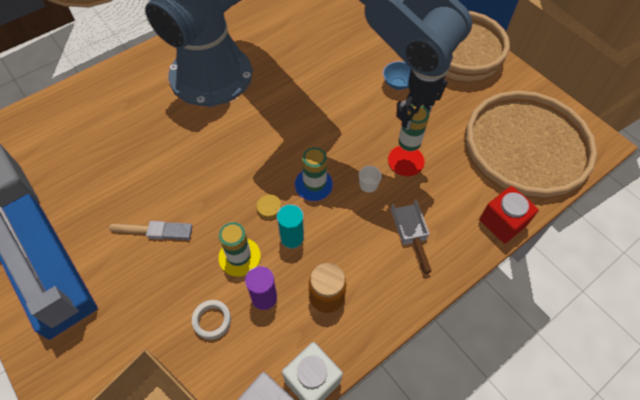

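The red tin hangs upright from the gripper at about (412,130), clear of its pad (407,160), and weighs about 2.3 N. The other two still stand on their pads. I'll set it back and go to yellow.

```bash
python3 - <<'E'
from h import *
place("red")
d=snap("scene","after_red")
m,c=blob(d,(12,90,90),(25,220,255),(411,134),13);M=cv2.moments(c);print("red lid",ray(d,M['m10']/M['m00'],M['m01']/M['m00'],.121).round(4),cv2.contourArea(c))
pick("yellow"); place("yellow"); snap("scene","after_yellow")
E
```

```text
down f [0.  1.6 6. ]
  placed t 9.0917
red lid [0.5908 0.2484 0.121 ] 490.5
yellow opening 0.6906167671510927 finger 53.04315268993378 f [ 0.6 -0.2  0.4] [-0.7  1.8  6.2]
  diff [-6.22 -3.35 -1.96] [0.36 0.05 0.04] [0.37 0.02 0.03] op 0.6837989848669305 t 14.4917
  down f [-0.1  5.2  5.9]
  placed t 17.0417
```

View pics/after_yellow.png

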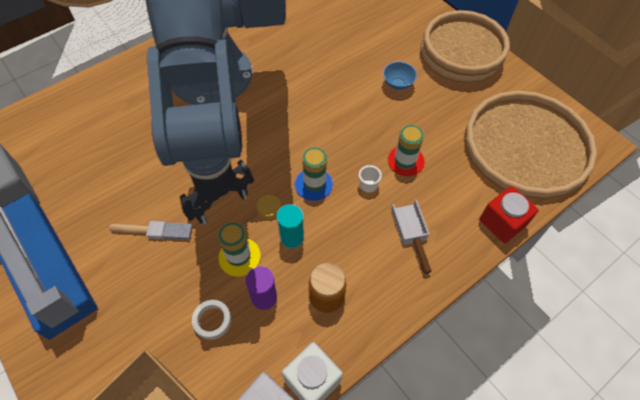

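Red at (410,145) and yellow at (235,245) both stand upright on their pads. Yellow weighs about 6.2 N. Blue is next.

```bash
python3 - <<'E'
from h import *
pick("blue"); place("blue"); x,y=TIN["blue"]; 
d=snap("top","after_blue")
E
```

```text
blue opening 0.6853042735744601 finger 52.734761238098145 f [ 0.3 -0.4 -0.4] [-0.8  0.4  6.8]
  diff [-3.46 -1.53 -0.97] [0.29 0.06 0.04] [0.61 0.01 0.02] op 0.686287437597983 t 21.6667
  down f [-1.1  5.3  6.7]
  placed t 24.2167
```

Yellow is clearly the heaviest at 6.2 N, against 2.3 and 3.5 N. I'll hold it up with its underside at about 0.18 m and check.

```bash
python3 - <<'E'
from h import *
x,y=TIN["yellow"]; r.move_to([x,y,.22],Q); r.move_linear([x,y,ZG],vel=.15); r.set_gripper(0.,80)
r.move_linear([x,y,ZG+.18],vel=.12); r.sleep(1)
print(r.current_opening(),r.current_finger_force(),r.current_tool_pos(),r.current_contact_force(),r.current_t())
a=snap("scene","final"); b=snap("top","final_top")
cv2.imwrite("pics/final2.png",np.hstack([a["pixels"][100:340,100:500],b["pixels"][90:330,150:550]])[:,:,::-1])
E
```

```text
0.680374480060012 86.52482628822327 [ 0.55148596 -0.25749888  0.26500047] [-0.38503321  0.51735083 -4.99722887] 29.4083
```

View pics/final2.png

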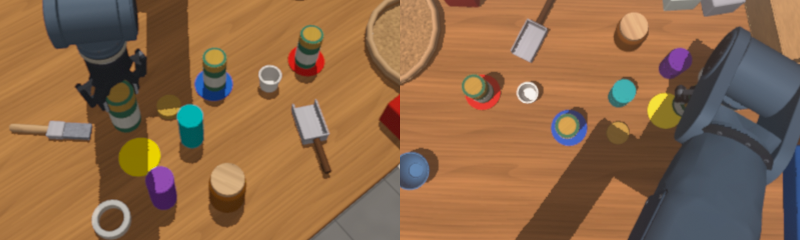

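The left crop shows the held tin at (123,107), well above the yellow pad (140,157). Red and blue stand on their pads. I'll check the held tin's tilt and height with depth points.

```bash
python3 - <<'E'
from h import *
d=np.load("final.npy",allow_pickle=True).item(); T=np.array(d["camera_from_world"])
v,u=np.mgrid[150:260,180:270]; z=d["depth"][v,u]; ok=z>0
c=np.stack([(u-d["cx"])/d["fx"]*z,(v-d["cy"])/d["fy"]*z,z],-1)[ok]
P=(c-T[:3,3])@T[:3,:3]
P=P[(P[:,2]>.12)&(abs(P[:,0]-.5515)<.06)&(abs(P[:,1]+.2575)<.037)]
print("zmin",np.percentile(P[:,2],[0,1,3]))
from scipy.optimize import least_squares
for lo in np.arange(.17,.29,.02):   # circle of known radius per height slice
    S=P[(P[:,2]>lo)&(P[:,2]<lo+.02)]
    if len(S)<15: print(lo,len(S)); continue
    s=least_squares(lambda p:np.hypot(S[:,0]-p[0],S[:,1]-p[1])-.03,[.5515,-.2575],loss="soft_l1",f_scale=.002)
    print(lo.round(2),len(S),s.x.round(4))
E
```

```text
zmin [0.18366024 0.1900515  0.19986374]
0.17 29 [ 0.5501 -0.2583]
0.19 115 [ 0.5505 -0.2585]
0.21 144 [ 0.5511 -0.2587]
0.23 154 [ 0.5509 -0.2586]
0.25 149 [ 0.5505 -0.2586]
0.27 170 [ 0.5512 -0.2584]
```

The tin is upright to within about 1 mm over its height, its underside is at about 0.184 m, and it is centred over its pad.

```bash
python3 -c "
from cell import r
print(r.hand_in(), r.current_t())"
```

```text
the job is handed in; nothing more can be done
the job is handed in; nothing more can be done
```

I hefted all three tins in order (red about 2.3 N, yellow about 6.2 N, blue about 3.5 N), set each back on its pad, and handed in holding the heaviest, yellow, upright over its pad with its underside about 0.18 m up, at about 29 s.

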